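# Raise the block press one notch and register the lino block

### The job

Make the block press ready to print: lift the print head by its steel bar, against its weight, until the red pawl catches the next notch up - one notch only - and let it hang there by itself. Then slide the lino block along the deck under the raised head until both its ears are in the spring clips and its front edge is fully home, flush against the metal register bracket. Do not knock over or push away the blue and the olive dye jar standing beside the bracket.

Things in the scene. Friction and masses are not known exactly. Their poses are not given: they have to be found in the camera images.
- stand: Fixed printing stand. Origin on the table top under the middle of the print head; x points across the deck from lift bar to column (roughly away from the robot), y along the deck from the block's starting end to the register bracket, z up; x and y below are in this frame. Plywood deck 12 mm thick, x -80 to 145, y -290 to 130 mm. Jars stand near it.
- lane (a point): Middle of the block's lane on the deck top, stand x 0, y -45 mm, where the fences begin. The lane runs along stand y, centred on x = 0, between smooth aluminium fences 10 mm high, inner faces at x +-56.5 mm, from y -45 to 70 mm; from y -45 back to -72 mm they flare out to about +-69 mm to guide the block in.
- register (a point): Point on the deck at the middle of the register bracket's front face, stand x 0, y 75, z 12 mm; axes as the stand. The aluminium bracket, 16 mm high, has two slots open above and in front, 26 mm wide, 35 mm deep, centred at x +-35 mm. In each slot's outer wall a sprung brass clip slopes in to stand 8 mm proud and yields sideways. Pushing the ears in takes about 5 to 12 N in all.
- column (a point): Top of the fixed steel column (25 x 35 mm), stand x 112, y 0, z 312 mm (black cap to 320). A brass toothed rack is on its +y side; the head's green sleeve rides on it (x 86 to 139, y -27 to 58 mm with the red pawl, top at z 130 mm in the lowest notch).
- print_head (a joint): Lift of the print head, m: 0 = lowest notch, where it starts; notches at 0, 0.036, 0.072, 0.108. The sprung pawl clicks over the teeth by itself (raise 5 to 25 mm past a notch, then lower onto it) and never lets the head down again. It needs about 5 to 9 N upwards. Wooden platen 80 x 80 mm (x -30 to 50); its underside is 8 mm above the deck at 0, too low for the block, 44 mm one notch up.
- lift_bar (a point): Middle of the head's lift bar: round steel, 10 mm thick, 92 mm long along stand y, at x -80, 85 mm above the table in the lowest notch; axes as the stand. Held by 10 mm arms at its ends that run back and down to the platen, 80 mm clear between them. Platen front 50 mm behind it (+x), under 45 mm high. Free below, before and above: hook it from below with a tilted tool or pinch it from above.
- lino_block: Loose lino block: plywood carrier 110 (x) x 180 (y) x 12 mm with a blue carved sheet on top (16 mm in all), about 0.2 to 0.35 kg. Origin: centre of its underside. Two ears stick out of its front (+y) edge at x +-35 mm, 16 mm wide, 28 mm long, round ends, 12 mm thick. Starts flat on the deck at the end away from the bracket, a little askew, ears towards the bracket; it slides.
- block_front (a point): Middle of the block's front edge (between the ears) at its underside, 90 mm from its origin along +y; home when it coincides with register.
- block_rear (a point): Middle of the block's rear edge at its underside, 90 mm from its origin along -y: the edge to push, 110 mm wide.
- dye_blue: Glass jar of blue dye with a white lid, 72 mm wide, 105 mm tall, standing beyond the register bracket. Origin: centre of its underside.
- dye_olive: Glass jar of olive dye with a red lid, 64 mm wide, 85 mm tall, beyond the register bracket. Origin: centre of its underside.
There are look-alikes about, which are no part of the job. There is more than one size of the lino_block; the job needs the largest.

How it is judged:
On the way, in this order (a step that is already met when the one before it is completed fails the run):
1. the print head has been raised one notch (value of joint print_head between 0.0325 and 0.0405 m), for 0.3 s.
2. the block's ears are in the clips and its front edge is flush against the register bracket, with the head up one notch (all of step 1 and y of block_front in the frame of register between -0.003 and 0.003 m and x of block_front in the frame of register between -0.004 and 0.004 m and angle between the y axis of lino_block and the y axis of stand, either way round below 0.035 rad and angle between lino_block's own z axis and vertical below 0.035 rad and z of block_front in the frame of register between -0.003 and 0.003 m), for 0.2 s.
At the end, for the whole second after the job is handed in: The print head hangs at rest on its pawl one notch up (joint 32.5 to 40.5 mm), and the lino block lies at rest flat on the deck with its front edge home: within 3 mm of the register bracket's face, 4 mm sideways, 2 degrees of square and level (all of step 2 and velocity of joint print_head below 0.005 m/s and linear speed of lino_block below 0.01 m/s); the robot touches nothing.
It fails at once if the blue or the olive dye jar was knocked over or pushed more than 30 mm away (angle between any of dye_blue, dye_olive's own z axis and vertical above 0.5 rad or distance of any of dye_blue, dye_olive from where it was at the start of the episode above 0.03 m).
It also fails if it takes over 61 s, if anything falls off the work surface, if the arm or the gripper's body presses on something with over 40 N, if the wrist force passes 120 N, or if a joint passes its speed limit or range.

### The arm

A 7-joint arm with a two-finger parallel gripper is mounted at the origin on the work surface. World frame = base frame: x ahead of the robot, y to its left, z up, the work surface at z = 0. Lengths are in m, angles in rad, forces in N, time in s.
With the tool pointing down it reaches from about 0.425 to 1.025 m from the base axis. Payload 9.4 kg.
Tool frame: the origin (TCP) lies midway between the tips of the shut fingers; the grasp point (between the pads) lies 19 mm behind it; z points along the fingers, y is the line along which they close (so a half turn about z gives the same grasp; the last joint's range is limited). The gripper opens to 85 mm and grips with 20 to 120 N. Pads are 22 mm wide; open, the fingers measure 114 mm over their backs; the gripper's body (76 mm by 85 mm) begins 54 mm behind the grasp point. The pads swing forward as they close: fully open they stand 13 mm farther back than shut.
Start: joints at [-1.332, 0.599, -0.003, 1.599, 0.002, 0.943, -0.08], TCP at [0.225, 0.689, 0.231] pointing down, gripper open.
Joint ranges: [-2.57, 2.57], [-0.35, 1.97], [-1.29, 1.29], [0.11, 2.56], [-1.05, 4.19], [0.11, 1.86], [-2.63, 2.63]. Speed limits (rad/s): [2.22, 2.22, 3.01, 3.01, 3.14, 3.14, 3.14].

### API

Orientations are given as a rotation vector (axis times angle).
In Python, from bench import arm, grip, cams, status gives the robot as it stands. Calls block until the motion is done:
- arm.goto(position, orientation): joint-space move of the TCP to a pose.
- arm.movel(position, max_speed=0.15, orientation=None, until_force=None): straight line of the TCP; orientation=None keeps the orientation; max_speed is the mean speed in m/s. With until_force (N) it stops when the force on the tool has changed by that much, and returns True; else False.
- arm.movej(angles): joint-space move.
- grip(opening, strength=None): finger opening in m; strength is the grip in N (None keeps the last); returns when the fingers have stopped.
- arm.hold(seconds).
- arm.ik(position, orientation): joint angles nearest the present ones, or None.
- cams.get_image(name): name is "scene" or "top" or "wrist"; returns a dict with "image" (384x512x3 uint8, red, green, blue), "z_map" (384x512 float32, m along the optical axis (not along the pixel's ray), 0 where there is no reading), "fx", "fy", "cx", "cy" (pixels), "R" (3x3) and "t" (3): a world point X has camera coordinates R X + t. Camera axes: x right, y down, z forward; pixel columns grow to the right and rows downward; lengths in m; the calibration is good to about 2 mm. A picture is of the moment at which its call begins.
A pose or a line that the arm cannot do raises arm.Unreachable and nothing moves.
- arm.job_done(): hands the job in; it is judged then, once.
Readings, each from a call of its own:
- status.read_clock(): time.
- status.read_joints(): joint angles.
- status.read_qd(): joint speeds.
- status.read_tau(): joint torques, N m.
- status.read_position(): TCP position.
- status.read_orientation(): TCP orientation.
- status.read_contact_force(): force on the tool from outside, world axes, zero at the start.
- status.read_ft_torque(): the same for the moment, N m.
- status.read_opening(): finger opening in m.
- status.read_grip_force(): force on a finger pad.
Only numpy, scipy, OpenCV 4.12 (cv2) and the standard library are available. Lean on these libraries where they do the work, as an engineer would, in place of code of your own. Each camera call takes 0.05 s, during which the arm holds its last target. There are 200 camera calls.

## Working session

There is one attempt and no reset: what is moved stays moved. The work goes in short steps, each a Python script; the robot and the scene stay as the last script left them, time stands still between calls to the robot, and variables do not carry over. Pictures are saved under pics/ and viewed, at most 10 in all, crops included, and the job is handed in when it is done.

```bash
ls; mkdir -p pics; python3 - <<'E'
from bench import arm,grip,cams,status
import cv2,numpy as np,pickle
d={}
for n in("scene","top"):
    d[n]=cams.get_image(n); c=d[n]; print(n,c['fx'],c['cx'],c['cy'],c['R'].round(3).tolist(),c['t'].round(3).tolist())
pickle.dump(d,open('d0.pkl','wb'))
for n in d: cv2.imwrite(f'pics/{n}0.png',cv2.resize(d[n]['image'][:,:,::-1],(800,600),interpolation=cv2.INTER_CUBIC))
print(status.read_clock(),status.read_orientation(),status.read_position())
E
```

```text
pics
scene 357.79504332929946 248.70620998337878 185.13767375116709 [[-0.3, 0.954, -0.017], [0.627, 0.183, -0.757], [-0.719, -0.238, -0.653]] [0.063, -0.205, 1.374]
top 366.3925048148927 257.4953540515111 195.33801080698512 [[-0.004, -0.999, -0.032], [-0.987, 0.009, -0.16], [0.16, 0.031, -0.987]] [0.124, 0.581, 1.039]
0.1 [-4.93875188e-01 -3.10243637e+00  2.28831462e-03] [0.22505319 0.68872583 0.23048918]
```

View pics/scene0.png

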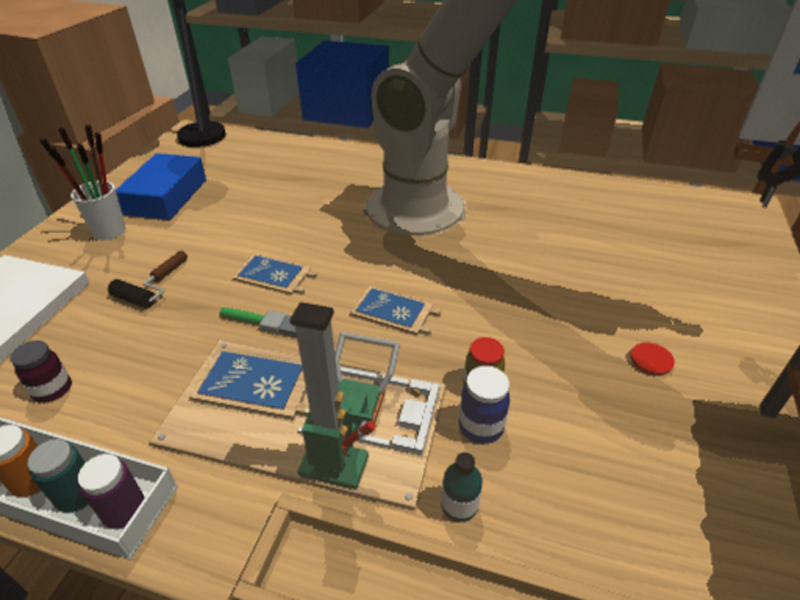

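View pics/top0.png

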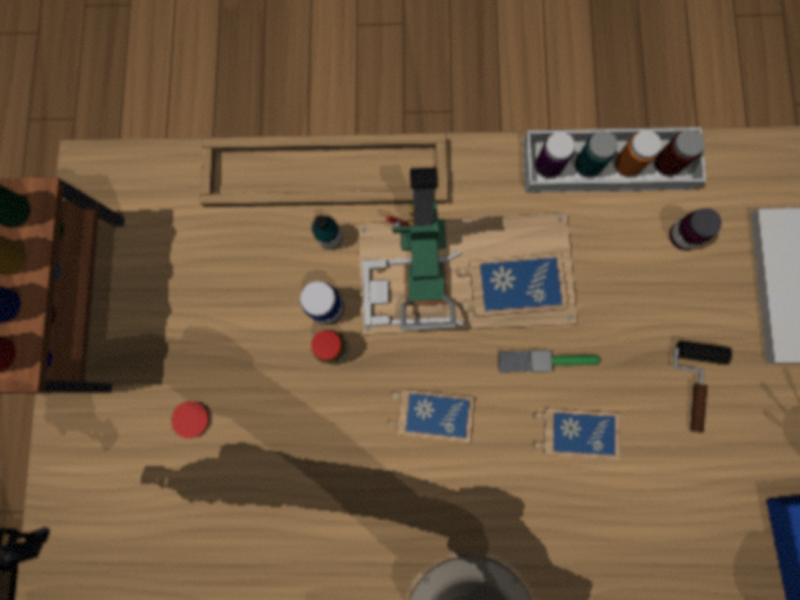

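Scene (800x600 px): the deck's block is at (250,378), the bar at (370,340) and the jars at (485,365) red lid and (485,400) white lid. In the top view, three things could be the block: (520,285) on the deck, which is the largest; (437,415) small; (585,433) small. I choose (520,285). The bar is at about (430,325), the bracket at (375,295), the blue jar at (320,300) and the olive jar at (327,345).

```bash
cat > h.py <<'E'
import numpy as np,cv2
def world(c):
    z=c['z_map'];v,u=np.mgrid[:z.shape[0],:z.shape[1]]
    P=np.stack([(u-c['cx'])/c['fx']*z,(v-c['cy'])/c['fy']*z,z],-1)
    W=(P-c['t'])@c['R']; W[z<=0]=np.nan; return W
def onplane(c,u,v,h):
    d=np.array([(u-c['cx'])/c['fx'],(v-c['cy'])/c['fy'],1])@c['R']; o=-c['t']@c['R']
    return o+d*(h-o[2])/d[2]
def rect(m,W): 
    p=W[m][:,:2].astype(np.float32); return p
E
python3 - <<'E'
from h import *
import pickle
d=pickle.load(open('d0.pkl','rb'))
for n in d:
    c=d[n];W=world(c);x,y,z=W[...,0],W[...,1],W[...,2]
    im=c['image'].astype(int)
    roi=(x>.5)&(x<.95)&(y>-.35)&(y<.3)
    t=(z>-.01)&(z<.005)&roi; print(n,'table z',np.median(z[t]))
    m=((z>.008)&(z<.035)&roi).astype(np.uint8)
    k,l,s,_=cv2.connectedComponentsWithStats(m); i=1+s[1:,4].argmax()
    p=W[l==i][:,:2].astype(np.float32); print(' deck',cv2.minAreaRect(p),'z',np.median(z[l==i]))
    for nm,mm in (('blue',(im[...,2]>im[...,0]+40)&(z>.01)&(z<.06)),('colcap',(z>.305)&(z<.33)),('z70-98',(z>.07)&(z<.098))):
        k,l,s,_=cv2.connectedComponentsWithStats((mm&roi).astype(np.uint8))
        for i in range(1,k):
            if s[i,4]>8:
                q=W[l==i]; r=cv2.minAreaRect(q[:,:2].astype(np.float32)); print(' ',nm,s[i,4],q.mean(0).round(4),np.round(r[0],4),np.round(r[1],4),round(r[2],2))
c=d['top']
# top-view pixel corners/screws
for nm,(u,v),h in (('screwFL',(566,219),.012),('screwNL',(572,318),.012),('cap',(424,180),.32),('barR',(456,325),.085),('barL',(403,328),.085)):
    print(nm,onplane(c,u*.64,v*.64,h).round(4))
def crop(c,a,b,f): 
    return cv2.resize(c['image'][a[1]:b[1],a[0]:b[0],::-1],None,fx=f,fy=f,interpolation=cv2.INTER_CUBIC)
cv2.imwrite('pics/crop1.png',crop(c,(190,110),(380,230),4.2))
E
```

```text
scene table z -0.000696154190898284
 deck ((0.6551867127418518, -0.005322813987731934), (0.22675666213035583, 0.4212389588356018), 2.452265501022339) z 0.012430052380405605
  blue 1241 [ 0.6285 -0.1077  0.0272] [ 0.6266 -0.11  ] [0.0957 0.1493] 4.31
  blue 9 [ 0.635  -0.0752  0.0273] [ 0.6346 -0.0755] [0.0072 0.0076] 49.62
  colcap 388 [0.7349 0.0806 0.3175] [0.7318 0.0796] [0.0333 0.0418] 2.66
  z70-98 239 [0.5475 0.0721 0.0827] [0.5541 0.0711] [0.039  0.1017] 1.83
  z70-98 255 [0.5187 0.258  0.0836] [0.5178 0.2575] [0.0537 0.0348] 89.68
  z70-98 272 [0.6147 0.2696 0.0817] [0.608  0.2646] [0.0686 0.033 ] 73.81
  z70-98 169 [0.6511 0.0831 0.0721] [0.654  0.0781] [0.0386 0.0436] 1.1
  z70-98 258 [0.7465 0.0879 0.0839] [0.7359 0.0929] [0.0397 0.0803] 55.66
  z70-98 298 [ 0.8808 -0.3171  0.0847] [ 0.8754 -0.3221] [0.0573 0.0248] 7.23
  z70-98 374 [ 0.886  -0.2417  0.0849] [ 0.881  -0.2493] [0.0396 0.0592] 70.43
  z70-98 370 [ 0.8869 -0.1626  0.0854] [ 0.882  -0.1711] [0.0428 0.0591] 60.29
  z70-98 338 [0.7422 0.2679 0.0807] [0.7366 0.267 ] [0.0405 0.0474] 10.55
top table z -7.9287260680
[... 350 characters left out ...]
] [0.0585 0.0416] 59.12
  z70-98 136 [ 0.8596 -0.2474  0.0853] [ 0.867  -0.2516] [0.0591 0.0405] 50.07
  z70-98 131 [ 0.8608 -0.3222  0.085 ] [ 0.8669 -0.3248] [0.0568 0.0285] 30.79
  z70-98 152 [0.7224 0.2648 0.0813] [0.7262 0.2674] [0.0426 0.0493] 25.58
  z70-98 407 [0.6702 0.0779 0.0742] [0.6682 0.0776] [0.072  0.0493] 3.64
  z70-98 110 [0.5742 0.2576 0.0806] [0.5801 0.2632] [0.0449 0.0703] 54.79
  z70-98 189 [0.5436 0.0732 0.0845] [0.5511 0.0728] [0.0401 0.1014] 1.53
  z70-98 174 [0.5138 0.2588 0.0866] [0.5157 0.2588] [0.0536 0.0314] 89.95
screwFL [ 0.7587 -0.2064  0.012 ]
screwNL [ 0.5594 -0.2081  0.012 ]
cap [0.7237 0.0787 0.32  ]
barR [0.5383 0.0211 0.085 ]
barL [0.5336 0.1176 0.085 ]
```

View pics/crop1.png

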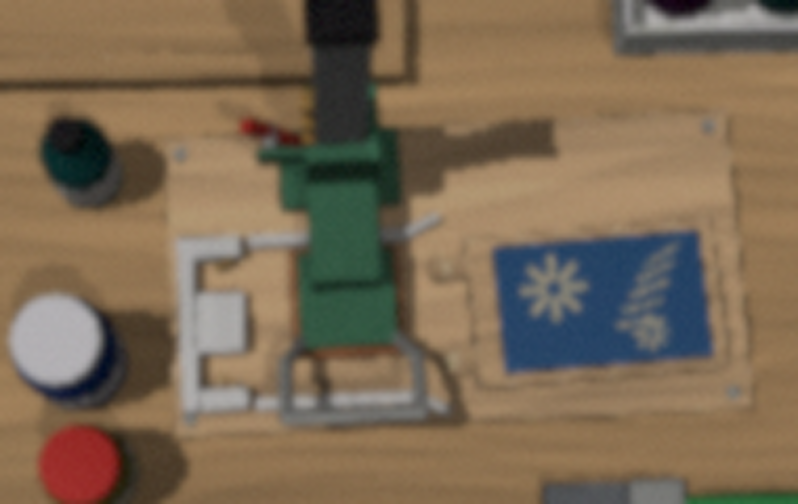

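The close crop confirms the choice. It is the big blue sheet with two ears, lying on the deck at crop px (610,300), with the ears pointing left to the bracket at (220,320) and the bar at (350,412). Both cameras give a stand yaw of about 2.4°, an origin near (0.619, 0.073) and a block centre near (0.626, -0.109). Next I'll hover over the bar and refine these from there.

```bash
cat >> h.py <<'E'
from scipy.spatial.transform import Rotation as Ro
A=np.radians(2.4); O=np.array([.6194,.0733])
def S(x,y,z): c,s=np.cos(A),np.sin(A); return np.array([O[0]+x*c-y*s,O[1]+x*s+y*c,z])
def down(sgn=1,a=None):
    a=A if a is None else a
    y=sgn*np.array([np.cos(a),np.sin(a),0]); z=np.array([0,0,-1.]); return Ro.from_matrix(np.stack([np.cross(y,z),y,z],1)).as_rotvec()
def tostand(W): c,s=np.cos(A),np.sin(A); d=W[...,:2]-O; return np.stack([d[...,0]*c+d[...,1]*s,-d[...,0]*s+d[...,1]*c,W[...,2]],-1)
E
python3 - <<'E'
from h import *
from bench import *
import pickle
p=S(-.08,0,.25)
for s in(1,-1):
    q=arm.ik(p,down(s)); print(s,None if q is None else np.round(q,2))
sg=1 if abs(arm.ik(p,down(1))[6])<abs(arm.ik(p,down(-1))[6]) else -1
print(sg); arm.goto(p,down(sg))
c1=cams.get_image('wrist'); arm.movel(S(-.08,-.12,.25)); c2=cams.get_image('wrist')
pickle.dump((c1,c2),open('d1.pkl','wb'))
cv2.imwrite('pics/w1.png',np.hstack([cv2.resize(c['image'][:,:,::-1],(400,300)) for c in(c1,c2)]))
for c in(c1,c2):
    T=tostand(world(c)); x,y,z=T[...,0],T[...,1],T[...,2]
    b=(z>.07)&(z<.1)&(abs(x+.08)<.02)&(abs(y)<.035); q=T[b]
    if b.sum()>20: print('bar',b.sum(),np.percentile(q[:,0],[3,97]),q[:,2].max(),np.polyfit(q[:,1],q[:,0],1))
print(status.read_clock())
E
```

```text
1 [-0.53  0.38  0.41  2.01 -0.21  0.79  0.04]
-1 [ 0.51  0.57 -1.1   1.95  0.61  1.    2.31]
1
bar 498 [-0.08765473 -0.07817254] 0.09112819124306375 [-0.0124787  -0.08269887]
bar 647 [-0.08714878 -0.07854363] 0.09081402017216053 [ 0.00171238 -0.08280008]
3.6167
```

View pics/w1.png

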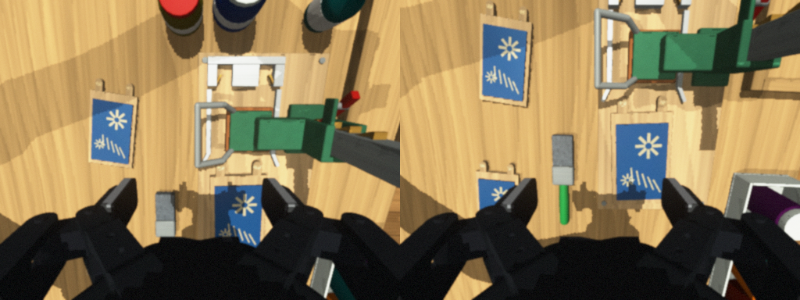

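The wrist views show the bar at (205,135) left and (605,50) right, and the block with its ears at (640,155) right. The bar is at stand x of about -83 mm with its top at z 91, in agreement from both places. Now I'll grip and lift.

```bash
python3 - <<'E'
from h import *
from bench import *
import pickle
for c in pickle.load(open('d1.pkl','rb')):
    T=tostand(world(c)); x,y,z=np.moveaxis(T,-1,0); im=c['image'].astype(int)
    for sgn in(1,-1):
        b=(z>.0185)&(z<.027)&(abs(sgn*x-.059)<.012)&(abs(y-.01)<.05)&(im.max(-1)-im.min(-1)<40); q=T[b]
        if b.sum()>20: print('fence',sgn,b.sum(),np.percentile(q[:,0],[5,50,95]).round(4),np.polyfit(q[:,1],q[:,0],1).round(4))
    b=(z>.07)&(z<.1)&(abs(x+.08)<.03)&(abs(y)<.07); print('bar y',np.percentile(T[b][:,1],[1,99]))
    m=(im[...,2]>im[...,0]+40)&(z>.018)&(z<.04)&(abs(x)<.08)&(y<-.05)
    r=cv2.minAreaRect(T[m][:,:2].astype(np.float32)); print('blue',r,np.median(z[m]))
o=down(1)
grip(.05,40)
X=-.0828
arm.movel(S(X,0,.25),.2); arm.movel(S(X,0,.14),.15)
print(arm.movel(S(X,0,.066),.08,until_force=8),status.read_position())
grip(0.0,50); print('open',status.read_opening(),status.read_grip_force(),status.read_contact_force().round(1))
p0=status.read_position()
for dz in (.01,.025,.049):
    arm.movel(p0+[0,0,dz],.04); print(dz,status.read_contact_force().round(1),status.read_opening())
c=cams.get_image('scene'); T=tostand(world(c)); b=(T[...,2]>.09)&(T[...,2]<.16)&(abs(T[...,0]+.08)<.03)&(abs(abs(T[...,1])-.046)<.008); print('bar z',np.percentile(T[b][:,2],[5,50,95]) if b.any() else None)
print(status.read_clock())
E
```

```text
fence 1 196 [0.0537 0.0573 0.0614] [-0.0004  0.0573]
fence -1 340 [-0.0666 -0.0633 -0.0597] [ 0.0015 -0.0632]
bar y [-0.04996097  0.05043368]
blue ((-0.0010524019598960876, -0.17978277802467346), (0.09105042368173599, 0.14175459742546082), 2.2802627086639404) 0.027814353154517257
fence 1 240 [0.0537 0.0572 0.0614] [0.0027 0.0573]
fence -1 492 [-0.0667 -0.0631 -0.0595] [ 0.0001 -0.0631]
bar y [-0.0507806   0.04957217]
blue ((-0.001183047890663147, -0.1832197904586792), (0.09248270839452744, 0.14810001850128174), 1.4256726503372192) 0.02776668224028435
False [0.53690564 0.06983141 0.06633522]
open 0.007941839216601129 48.76672446727753 [-0.1  0.4  3.7]
0.01 [ 1.9  0.2 -4.5] 0.007950183246103396
0.025 [ 1.7 -0.7 -3.5] 0.008312178911774347
0.049 [ 2.   1.2 -2.8] 0.008204308038854618
bar z [0.12048375 0.12855111 0.13720124]
8.9583
```

The head has followed up about 48 mm. Lowering it onto the pawl and letting go.

```bash
python3 - <<'E'
from h import *
from bench import *
p=status.read_position()
print(arm.movel(p-[0,0,.0115],.03),status.read_contact_force().round(1))
grip(.05); arm.hold(.3); print(status.read_contact_force().round(1),status.read_opening())
arm.movel(status.read_position()+[0,0,.12],.2)
c=cams.get_image('scene'); T=tostand(world(c)); x,y,z=np.moveaxis(T,-1,0)
b=(z>.06)&(z<.16)&(abs(x+.083)<.01)&(abs(y)<.04); print('bar z',b.sum(),np.percentile(z[b],[5,50,95]),status.read_clock())
cv2.imwrite('pics/s2.png',cv2.resize(c['image'][170:330,90:310,::-1],None,fx=3.5,fy=3.5,interpolation=cv2.INTER_CUBIC))
E
```

```text
False [ 1.9  0.2 -5.3]
[0.4 0.4 0.6] 0.05031034126469073
bar z 125 [0.11753277 0.12254865 0.12506142] 11.0667
```

View pics/s2.png

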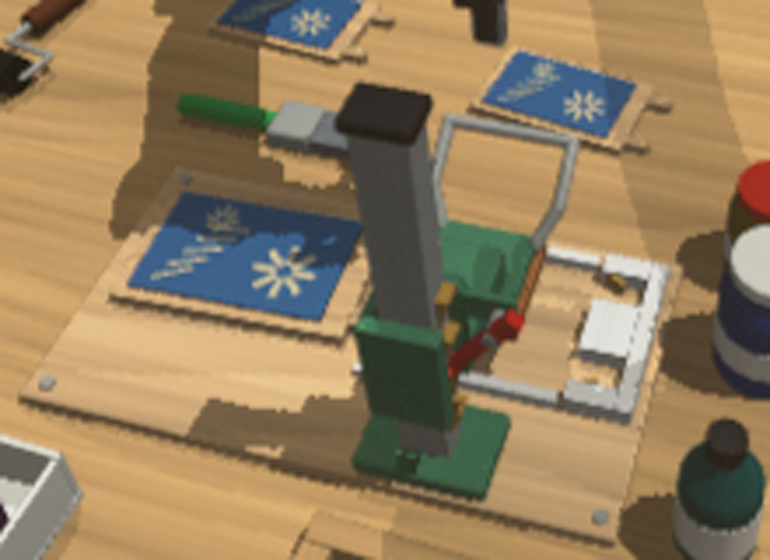

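The picture shows the head hanging one notch up: bar at (510,130) and pawl at (490,340). The depth reading puts the bar at z ≈ 0.122. The fences give a -3 mm x correction of the stand. Next I'll push the block with both open fingertips.

```bash
sed -i 's/^A=np.radians(2.4);.*/A=np.radians(2.4); O=np.array([.6164,.0732])/' h.py; python3 - <<'E'
from h import *
from bench import *
import pickle
grip(.085); print(status.read_opening())
arm.movel(S(-.08,-.303,.24),.25); arm.movel(S(.002,-.303,.15),.2)
arm.movel(S(.002,-.303,.03),.15)
print(arm.movel(S(.002,-.303,.005),.05,until_force=5),status.read_position())
print(arm.movel(S(.002,-.175,.005),.06,until_force=15),tostand(status.read_position()),status.read_contact_force().round(1))
c=cams.get_image('top'); T=tostand(world(c)); x,y,z=np.moveaxis(T,-1,0)
im=c['image'].astype(int); m=(im[...,2]>im[...,0]+40)&(z>.018)&(z<.04)&(abs(x)<.08)&(y<-.0)&(y>-.25)
print(cv2.minAreaRect(T[m][:,:2].astype(np.float32)),status.read_clock())
cv2.imwrite('pics/t3.png',cv2.resize(c['image'][110:230,190:380,::-1],None,fx=4.2,fy=4.2,interpolation=cv2.INTER_CUBIC))
E
```

```text
0.08501794648544651
False [ 0.63099568 -0.22953408  0.00476725]
False [ 0.00195012 -0.17516746  0.00497491] [-1.2 -1.8 -0.4]
((0.0, 0.0), (0.0, 0.0), 0.0) 17.5667
```

View pics/t3.png

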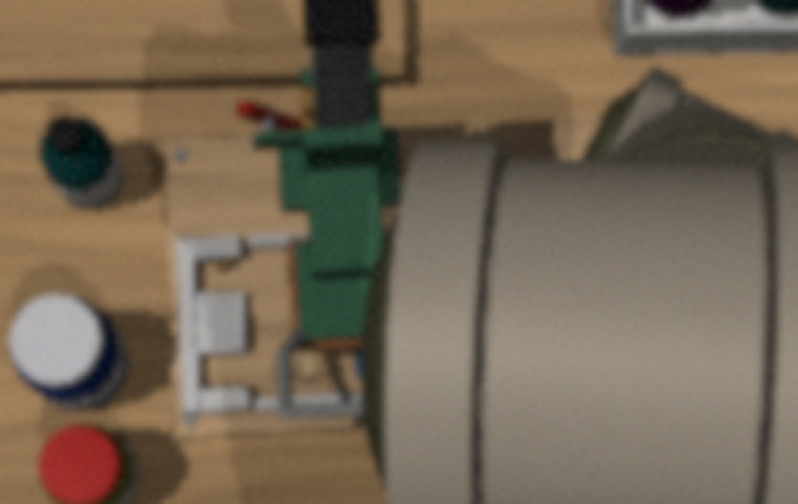

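The block is going in under the head, with an ear visible at (310,365). The wrist is close over the head, so I'll check its clearance from the scene view.

```bash
python3 - <<'E'
from h import *
from bench import *
for n in('scene','top'):
    c=cams.get_image(n); T=tostand(world(c)); x,y,z=np.moveaxis(T,-1,0)
    for a in np.arange(.1,.5,.04):
        b=(z>a)&(z<a+.04)&(y<.1)&(y>-.4)&(x>-.2)&(x<.08)
        if b.sum()>20: print(n,a.round(2),b.sum(),'y',np.percentile(y[b],[1,99]).round(3),'x',np.percentile(x[b],[1,99]).round(3))
    if n=='scene': cv2.imwrite('pics/s4.png',cv2.resize(c['image'][90:330,90:410,::-1],None,fx=2.5,fy=2.5,interpolation=cv2.INTER_CUBIC))
E
```

```text
scene 0.1 849 y [-0.186  0.051] x [-0.079  0.075]
scene 0.14 487 y [-0.199 -0.138] x [-0.011  0.042]
scene 0.18 398 y [-0.203 -0.135] x [-0.013  0.045]
scene 0.22 513 y [-0.199 -0.136] x [-0.01   0.051]
scene 0.26 469 y [-0.211 -0.123] x [-0.004  0.051]
scene 0.3 798 y [-0.232 -0.112] x [-0.014  0.066]
scene 0.34 1464 y [-0.231 -0.107] x [-0.022  0.063]
scene 0.38 1316 y [-0.221 -0.109] x [-0.033  0.046]
scene 0.42 1148 y [-0.186 -0.101] x [-0.05   0.016]
scene 0.46 1244 y [-0.177 -0.092] x [-0.066  0.001]
top 0.1 498 y [-0.022  0.051] x [-0.084  0.08 ]
top 0.34 136 y [-0.225 -0.119] x [0.012 0.058]
top 0.38 146 y [-0.208 -0.12 ] x [-0.     0.044]
top 0.42 44 y [-0.184 -0.114] x [-0.012  0.014]
top 0.46 50 y [-0.172 -0.108] x [-0.022  0.   ]
```

View pics/s4.png

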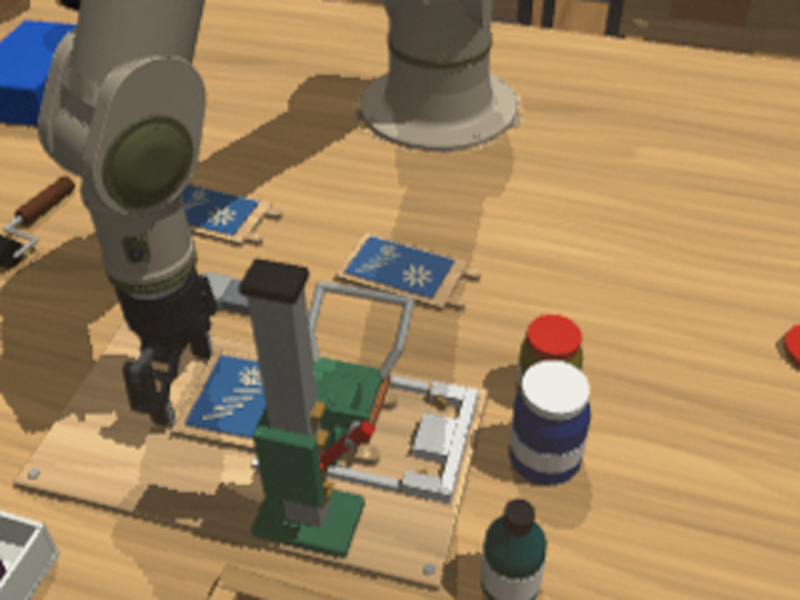

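The arm stays clear of the head at the end position, and both ears at (390,400) and (365,452) point straight at the slots. Pushing home.

```bash
python3 - <<'E'
from h import *
from bench import *
for yy,f,v in((-.145,15,.05),(-.130,25,.03),(-.110,28,.02)):
    print(arm.movel(S(.002,yy,.005),v,until_force=f),tostand(status.read_position()).round(4),status.read_contact_force().round(1),status.read_clock())
E
```

```text
False [ 0.0027 -0.1443  0.0051] [-0.   0.9  0.3] 18.4167
False [ 0.0023 -0.1294  0.005 ] [-0.3 -0.8  0.2] 19.0667
False [ 0.0016 -0.1149  0.0051] [ -1.1 -16.   -0.6] 20.2167
```

```bash
python3 - <<'E'
from h import *
from bench import *
arm.hold(.2);print(tostand(status.read_position()).round(4),status.read_contact_force().round(1))
for yy in (-.109,-.107,-.105,-.103,-.101,-.099):
    r=arm.movel(S(.002,yy,.005),.02,until_force=18); arm.hold(.15)
    F=status.read_contact_force(); print(yy,r,tostand(status.read_position()).round(4),F.round(1))
    if r or abs(F[1])>32: break
c=cams.get_image('scene')
cv2.imwrite('pics/s5.png',cv2.resize(c['image'][215:300,180:300,::-1],None,fx=6.5,fy=6.5,interpolation=cv2.INTER_CUBIC)); print(status.read_clock())
E
```

```text
[ 0.0016 -0.1148  0.0051] [ -1.6 -14.9  -0.7]
-0.109 False [ 0.0016 -0.1148  0.0051] [ -0.4 -16.7  -0.9]
-0.107 False [ 0.0015 -0.1147  0.0053] [ -0.3 -22.4  -0.9]
-0.105 False [ 0.0015 -0.1147  0.0053] [ -2.4 -26.7  -1.6]
-0.103 False [ 0.0015 -0.1146  0.0055] [ -1.3 -32.8  -1.5]
22.0667
```

View pics/s5.png

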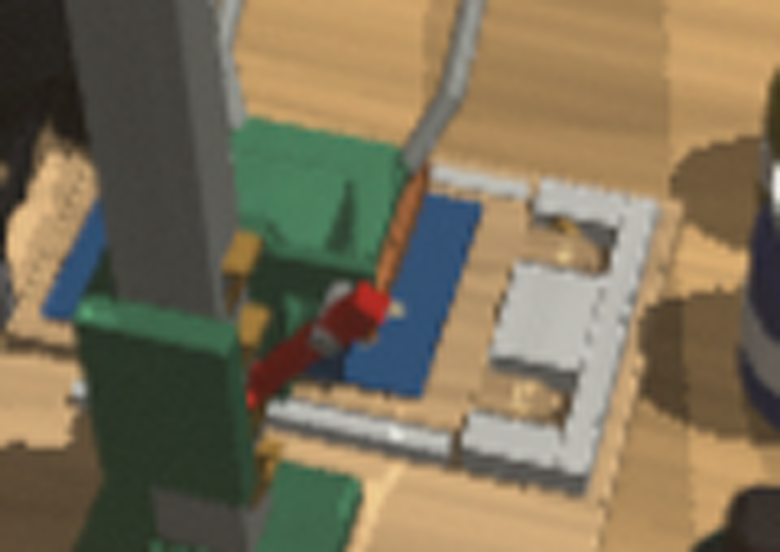

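The block is hard against the stop: force rises to 33 N with no movement. The picture shows the ears in the slots at (575,245) and (525,395) and the front edge meeting the bracket. Now I'll back off, check, and hand in.

```bash
python3 - <<'E'
from h import *
from bench import *
arm.movel(S(.002,-.16,.006),.06); arm.movel(S(.002,-.20,.2),.2); arm.movel(S(-.08,-.30,.25),.25); arm.hold(.3)
c=cams.get_image('scene'); T=tostand(world(c)); x,y,z=np.moveaxis(T,-1,0)
b=(z>.06)&(z<.16)&(abs(x+.08)<.01)&(abs(y)<.04); print('bar z',np.percentile(z[b],[5,50,95]),status.read_contact_force().round(1),status.read_clock())
im=c['image'].astype(int);m=(im[...,2]>im[...,0]+40)&(z>.018)&(z<.04)&(abs(x)<.08)&(y<.08)&(y>-.2)
r=cv2.minAreaRect(T[m][:,:2].astype(np.float32)); print(r)
cv2.imwrite('pics/s6.png',cv2.resize(c['image'][200:310,120:300,::-1],None,fx=4.4,fy=4.4,interpolation=cv2.INTER_CUBIC))
E
```

```text
bar z [0.11791609 0.12256279 0.12540354] [-0.5 -0.7 -0.2] 25.3667
((0.003245886415243149, -0.018509775400161743), (0.09367689490318298, 0.14884790778160095), 0.17923639714717865)
```

View pics/s6.png

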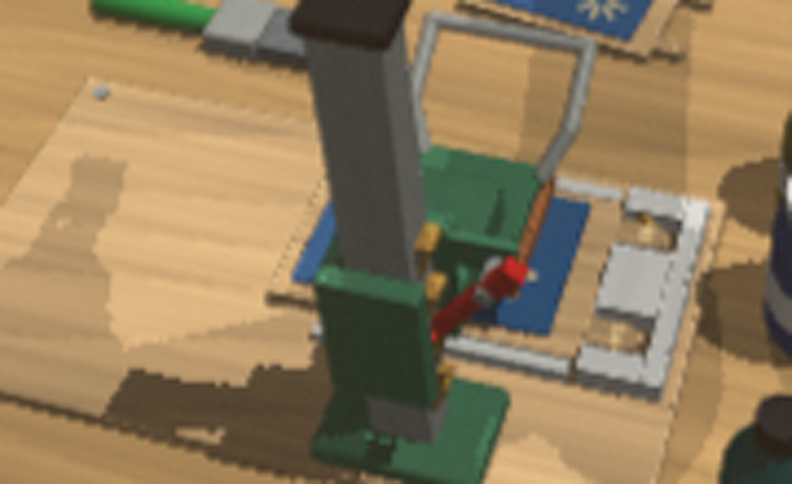

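The head hangs at +36–37 mm. The block is square (0.2°), has not sprung back, and shows no gap at the bracket face (600,285). The jars are untouched. Handing in.

```bash
python3 -c "
from bench import arm
print(arm.job_done())"
```

```text
the job is handed in; nothing more can be done
None
```

I handed the job in at about 25 s on the robot clock, with no verdict shown: the head hangs one notch up on its pawl (about 37 mm by camera), and the block was pushed to a hard stop at the bracket with both ears in the slots. I judged flush from that stop and no visible gap, since the cameras can't resolve 3 mm, and the robot never went near the jars.

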